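Level the setting shelf with a spirit level

ROBOT

A 6-joint arm with a two-finger parallel gripper is mounted at the origin on the work surface. World frame = base frame: x ahead of the robot, y to its left, z up, the work surface at z = 0. Lengths are in m, angles in degrees, forces in N, time in s.
With the tool pointing down it reaches from about 0.35 to 0.875 m from the base axis. Payload 4.2 kg.
Tool frame: the origin (TCP) lies at the very end of the fingers, on their centre line; the grasp point (between the pads) lies 19 mm behind it; z points along the fingers, y is the line along which they close (so a half turn about z gives the same grasp; the last joint's range is limited). The gripper opens to 87 mm and grips with 3 to 60 N. Pads are 19 mm wide; open, the fingers measure 117 mm over their backs; the gripper's body (75 mm by 190 mm) begins 51 mm behind the grasp point.
Start: joints at [84.202, 22.042, 0.453, 0, -68.411, -14.817], TCP at [0.22, 0.585, 0.223] pointing down, gripper open.
Joint ranges: [-179.83, 179.83], [-69.29, 118.12], [-61.27, 80.66], [-181.25, 117.63], [-171.15, -9.14], [-177.46, 177.46]. Speed limits (degrees/s): [159.86, 159.86, 180, 180, 180, 180].

INTERFACE

Orientations are given as [roll, pitch, yaw] about the fixed x, y, z axes, in that order (R = Rz(yaw) Ry(pitch) Rx(roll)).
In Python, from bench import sense, read_camera, job_done, trace gives the robot as it stands. The module is installed in compiled form; this text tells all that it offers.
- The arm moves only by the shell command python3 -m handwheel 'ROWS' [FORCE]. ROWS is JSON, a list of rows, each an object of numbers: "grip": the gripper's target within -1 to 1 (shut at 1, half-way at 0, fully open at -1); "x", "y", "z": the shift along the world's x, y, z in units of 40 mm (1.0 is 40 mm); "twist": the turn about the world's z in rad. A call has 1 to 20 rows; each row shifts and turns the commanded pose from where the row before left it; what a row does not reach is not made up. A row lasts 1/10 s, in which the tool goes at most 50 mm and 8.59 degrees, less where a joint would pass 70% of its speed; a pose out of reach is approached as far as the arm can. A call is refused whole if a number of a shift passes 1 or a number of a turn 0.15, either way. A call with a gripper value outside its range is refused whole. The fingers move at their own pace and stop on an object; FORCE is the grip in N (left out, the last holds). Time passes only in rows, so rows that do not move let the fingers close. It gives the time, the measured TCP pose, the force, the opening and the grip force at its end, in the units of the state.
- sense(): the state, without advancing time (a new reading comes with each control period).
- read_camera(name): name is "scene" or "top" or "wrist"; returns a dict with "img" (420x560x3 uint8, red, green, blue), "z_map" (420x560 float32, m along the optical axis (not along the pixel's ray), 0 where there is no reading), "intrinsics" (3x3 intrinsics, pixels), "position" and "orientation" of the camera in the world. Camera axes: x right, y down, z forward; pixel columns grow to the right and rows downward; lengths in m; the calibration is good to about 2 mm. A picture is of the moment at which its call begins.
- job_done(): hands the job in; it is judged then, once.
Trained networks look in a picture, given as the dict that the camera call returned (one of the last four; its "shot" number tells which), for a name from the list of things; names that differ only in an ending like _2 or _b are one class to them, and where a whole thing is asked for, a point or a joint stands for the part that bears it (a point fixed in the world has none). Each returns a list of dicts, best first, with "score" (0 to 1); they miss things now and then, are a little off and sometimes report something else, mostly with a low value. They report only what shows in the picture. A call takes as long as a camera call. They do not tell look-alikes from the thing itself.
- trace(query, picture): "mask" (420x560 bool, what is visible of it) and "point" ([column, row] in pixels, amid what is visible of it).
The state is a dict: "time": time; "qpos": joint angles; "qvel": joint speeds; "effort": joint torques, N m; "tool_pos": TCP position; "tool_rot": TCP orientation; "force": force on the tool from outside, world axes, zero at the start; "wrist_torque": the same for the moment, N m; "opening": opening from 0.0 (shut) to 1.0 (fully open); "grasp_force": force on a finger pad.
Only numpy, scipy, OpenCV 4.12 (cv2) and the standard library are available. Lean on these libraries where they do the work, as an engineer would, in place of code of your own. Each camera call takes 0.05 s, during which the arm holds its last target. There are 200 camera calls.

TASK

The small wooden setting shelf has sunk at its foot end. Lay the red spirit level flat, vial up, along the dark stripe in the middle of the shelf and let go of it, then turn the orange handle of the levelling foot until the bubble sits between the two lines of the vial. Then press down firmly but not hard (about 10 N) on the black pad in the middle of the level and finish while still pressing, with the bubble still centred; leave the other things on the table alone.

Things in the scene. Friction and masses are not known exactly. Their poses are not given: they have to be found in the camera images.
- level: Red bar spirit level, 200 mm long (x), 26 wide (y), 34 high (z), 250 g, loose, vial on top. Origin: centre of its underside. A black press pad (36 x 20 mm) marks the middle of its top; the green vial window (66 x 18 mm) on its top is centred 58 mm from the middle towards +x, with two black lines 18 mm apart.
- bubble (a joint): Offset in m of the pale bubble (12 mm long) along the level's +x axis from midway between the two lines; 0 = centred, between the lines within 0.003. It moves towards the higher end, by 0.6 m times the slope along the level (rad), at most 0.024; settles in about 1.5 s.
- shelf_mark (a point): Middle of the top face of the wooden shelf and of its dark stripe (34 x 220 mm), 85 to 92 mm above the table. Shelf 300 mm long (y, along the stripe), 160 wide (x), 15 thick, z up, hinged at its +y end; its -y end rests on the levelling foot, at the start too low (slope 0.015 to 0.032 rad along y). The stand is fixed.
- foot_grip (a point): Centre of the orange grip bar on the levelling foot: in line with the stripe, 180 mm from mid-shelf towards -y, about 126 mm above the table. Bar 50 mm long (x, turns with it), 14 thick (y), 34 high. Turns about the vertical, stiff (0.1 N m), stays where left. Clockwise from above raises that shelf end, 0.012 rad slope per rad; 1.2 to 2.7 rad needed, stops beyond.
- mould_a: wooden sweet mould, 200 x 70 x 12 mm; leave alone
- mould_b: wooden sweet mould, 200 x 70 x 12 mm; leave alone
- scraper: white plastic scraper, 70 x 80 x 4 mm; leave alone
- spoon: dark wooden spoon lying on the table; leave alone
- brush: blue-handled brush lying on the table; leave alone
- sweet0: pale pressed sweet, 34 x 34 x 14 mm; leave alone
- sweet1: pale pressed sweet, 34 x 34 x 14 mm; leave alone
- shelf: The same wooden shelf as a body; origin on its hinge line, 150 mm along +y of shelf_mark and 18 mm below its top face, axes as shelf_mark's.
Things that resemble listed ones, but are neither listed nor needed, are in the scene too. Leave any yellow look-alike of the level alone.

How it is judged:
By the outcome, as a careful person would: the job done as asked, in the order asked, and still so for the second after the job is handed in, while the arm keeps its last pose, push and grip.
It also fails if it takes over 72 s, if anything falls off the work surface, if the arm or the gripper's body presses on something with over 40 N, if the wrist force passes 120 N, or if a joint passes its speed limit or range.

## Working session

There is one attempt and no reset: what is moved stays moved. The work goes in short steps, Python scripts to look and compute and a shell command to move; the robot and the scene stay as the last step left them, time stands still between calls to the robot, and variables do not carry over. Pictures are saved under pics/ and viewed, at most 10 in all, crops included, and the job is handed in when it is done.

```bash
mkdir -p pics; cat > h.py <<'E'
import numpy as np, cv2
from bench import sense, read_camera, job_done, trace
from scipy.spatial.transform import Rotation as R
def rot(c):
    o=np.array(c["orientation"],float)
    if o.shape==(3,3): return o
    return R.from_euler('xyz',o,degrees=True).as_matrix()
def cloud(c):
    z=c["z_map"]; K=np.array(c["intrinsics"]); v,u=np.mgrid[:z.shape[0],:z.shape[1]]
    p=np.stack([(u-K[0,2])/K[0,0]*z,(v-K[1,2])/K[1,1]*z,z],-1)
    w=p@rot(c).T+np.array(c["position"]); w[z==0]=np.nan; return w
def save(c,n): cv2.imwrite('pics/'+n,c["img"][:,:,::-1])
E
python3 - <<'E'
from h import *
a=read_camera("top"); b=read_camera("scene")
save(a,'t1.png'); save(b,'s1.png')
print(a["position"],a["orientation"],sense())
for c,n in((a,'top'),(b,'scene')):
    w=cloud(c)
    for q in("level","shelf","foot_grip","shelf_mark","bubble"):
        for d in trace(q,c)[:3]:
            print(n,q,round(d["score"],2),d["point"],np.nanmedian(w[d["mask"]],0).round(3),d["mask"].sum())
cv2.imwrite('pics/both.png',cv2.resize(np.hstack([a["img"],b["img"]])[:,:,::-1],(800,300)))
E
```

```text
[ 0.37600596 -0.01439888  1.13732522] [-175.16618883   -0.17846371  -90.53285876] {'time': 0.1, 'qpos': array([ 8.42021835e+01,  2.20869575e+01,  3.88949156e-01, -2.65041992e-02,
       -6.84116413e+01, -1.48169506e+01]), 'qvel': array([-0.00958755, -0.08751286,  0.16209403,  0.16259067,  0.02378334,
       -0.07871885]), 'effort': array([-6.68562534e-04, -3.91688991e+01,  1.87936163e+01,  4.23192412e+00,
        1.34761140e-02, -7.52165101e-05]), 'tool_pos': array([0.21983716, 0.58449201, 0.22156874]), 'tool_rot': array([ 1.79887697e+02, -4.23403573e-03, -2.06245384e+01]), 'force': array([ 0.63814269, -0.30354381, -0.46598314]), 'wrist_torque': array([ 0.06791035, -0.03029731, -0.05962444]), 'grasp_force': 0.0, 'opening': 1.0000592576736063}
top level 0.94 [169.4, 297.0] [0.217 0.29  0.033] 825
top level 0.71 [162.9, 202.6] [0.484 0.314 0.033] 770
top shelf 0.58 [281.7, 177.2] [ 0.558 -0.037  0.086] 6212
top foot_grip 0.61 [387.4, 151.4] [ 0.598 -0.355  0.013] 430
top foot_grip 0.55 [348.5, 167.6] [ 0.572 -0.213  0.14 ] 169
top shelf_mark 0.71 [283.4, 174.8] [ 0.557 -0.037  0.086] 6308
scene level 0.7 [373.1, 302.5] [0.495 0.32  0.035] 926
scene level 0.56 [424.7, 226.9] [0.226 0.294 0.035] 791
scene shelf 0.91 [248.9, 225.4] [ 0.563 -0.028  0.087] 6514
scene foot_grip 0.48 [198.9, 183.5] [ 0.579 -0.211  0.131] 217
scene foot_grip 0.38 [175.9, 143.8] [ 0.474 -0.449  0.013] 1101
scene shelf_mark 0.75 [251.3, 224.7] [ 0.563 -0.028  0.087] 6543
scene bubble 0.18 [247.1, 158.5] [ 0.381 -0.233  0.015] 117
```

View pics/t1.png

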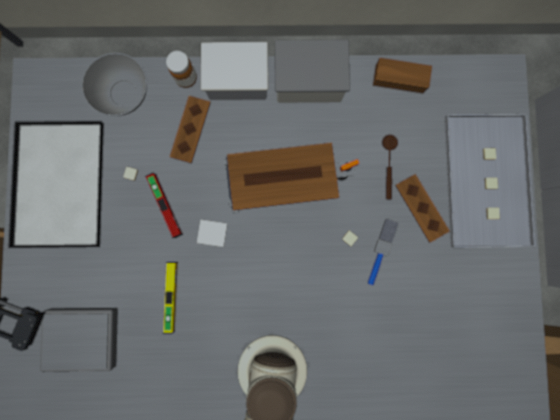

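View pics/s1.png

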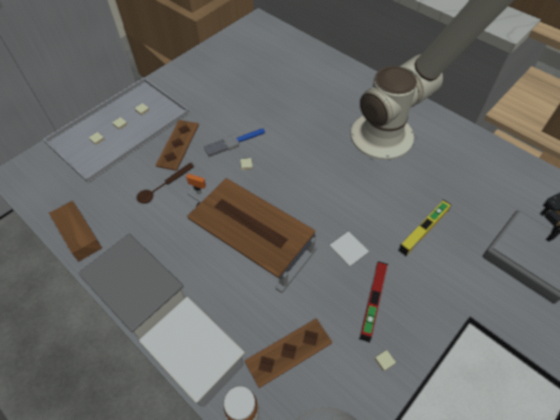

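The top image shows two candidates: the red bar at (163,205), and the yellow look-alike at (169,297), which I leave alone. The shelf is at (283,176) and the orange handle at (348,166). Next I measure the red bar, stripe and handle by colour, and check the choice in a close crop.

```bash
cat >> h.py <<'E'
def pca(P):
    c=(P[:,:2].max(0)+P[:,:2].min(0))/2
    r=cv2.minAreaRect(P[:,:2].astype(np.float32)); b=cv2.boxPoints(r)
    e=max((b[1]-b[0],b[2]-b[1]),key=np.linalg.norm)
    return np.array(r[0]).round(4),np.array(r[1]).round(3),round(float(np.degrees(np.arctan2(e[1],e[0]))),2),np.nanmedian(P[:,2]).round(4)
E
python3 - <<'E'
from h import *
crops=[]
for n in("top","scene"):
    c=read_camera(n); w=cloud(c); hsv=cv2.cvtColor(c["img"],cv2.COLOR_RGB2HSV)
    ds=trace("level",c)
    for d in ds[:2]:
        m=d["mask"]; p=w[m]; hh=np.median(hsv[m][:,0])
        p=p[(p[:,2]>.028)]; print(n,'level hue',hh,pca(p))
        g=m&(hsv[...,0]>45)&(hsv[...,0]<85)&(hsv[...,1]>100); print('  vial',np.nanmean(w[g],0).round(4))
    d=trace("shelf_mark",c)[0]; m=d["mask"]
    p=w[m]; p=p[p[:,2]>.07]; print(n,'shelf',pca(p))
    A=np.c_[p,np.ones(len(p))]; cf=np.linalg.lstsq(A[:,[0,1,3]],p[:,2],rcond=None)[0]; print(' plane',cf.round(4))
    v=hsv[...,2].astype(float); dark=m&(v<.6*np.median(v[m])); dark=cv2.erode(dark.astype(np.uint8),np.ones((2,2)))>0
    k,l,s,_=cv2.connectedComponentsWithStats(dark.astype(np.uint8)); i=1+s[1:,4].argmax(); print(' stripe',pca(w[l==i]),s[i])
    o=(hsv[...,0]<15)&(hsv[...,1]>180)&(hsv[...,2]>130)&(w[...,2]>.09)&(w[...,2]<.16)&(np.hypot(w[...,0]-.57,w[...,1]+.21)<.06)
    p=w[o]; print(' orange',pca(p),o.sum()); p=p[p[:,2]>.138]; print('   top',len(p), pca(p) if len(p)>5 else '')
    if n=="top": crops.append(cv2.resize(c["img"][150:260,130:240],(400,400)))
    else: crops.append(cv2.resize(c["img"][260:350,330:420],(400,400)))
cv2.imwrite('pics/c1.png',np.hstack(crops)[:,:,::-1])
E
```

```text
top level hue 14.0 (array([0.4835, 0.3164]), array([0.201, 0.027]), 24.24, np.float64(0.0339))
  vial [0.5342 0.3394 0.0354]
top level hue 31.0 (array([0.2159, 0.2938]), array([0.028, 0.2  ]), -1.73, np.float64(0.0338))
  vial [0.1575 0.2947 0.0357]
top shelf (array([ 0.5602, -0.0585]), array([0.16 , 0.348]), -83.69, np.float64(0.0861))
 plane [-0.0024  0.0257  0.0882]
 stripe (array([ 0.5591, -0.0563]), array([0.003, 0.118]), -84.96, np.float64(0.0859)) [269 172  43   5  94]
 orange (array([ 0.5744, -0.2116]), array([0.01 , 0.044]), -67.64, np.float64(0.1388)) 15
   top 10 (array([ 0.5745, -0.2116]), array([0.009, 0.044]), -68.89, np.float64(0.1409))
scene level hue 7.0 (array([0.4829, 0.315 ]), array([0.201, 0.026]), 24.37, np.float64(0.0353))
  vial [0.5352 0.3397 0.0368]
scene level hue 29.0 (array([0.2173, 0.2919]), array([0.027, 0.205]), -1.77, np.float64(0.0356))
  vial [0.1578 0.2947 0.0371]
scene shelf (array([ 0.5585, -0.0639]), array([0.163, 0.357]), -83.7, np.float64(0.0875))
 plane [-0.0102  0.0248  0.0937]
 stripe (array([ 0.5606, -0.0514]), array([0.01 , 0.117]), -88.66, np.float64(0.0876)) [229 208  33  25  91]
 orange (array([ 0.5775, -0.2118]), array([0.01 , 0.041]), -66.45, np.float64(0.1426)) 44
   top 44 (array([ 0.5775, -0.2118]), array([0.01 , 0.041]), -66.45, np.float64(0.1426))
```

View pics/c1.png

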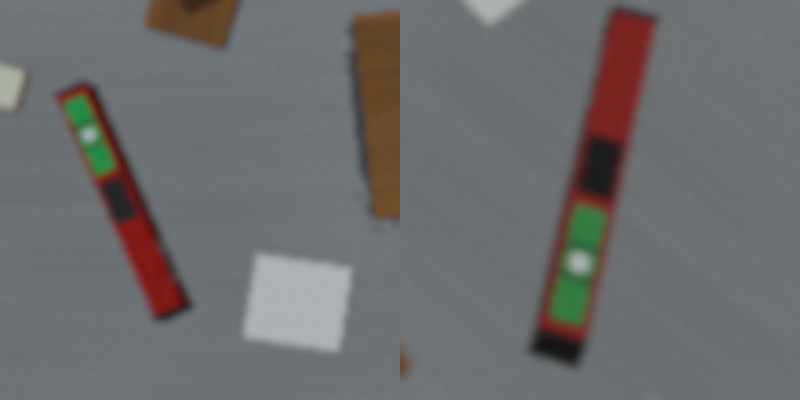

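The crops confirm the red bar: vial and bubble are at its far end, centred near (163,205) in the top image. I'll approach it turned so that the vial ends up on the hinge side of the shelf.

```bash
python3 -m handwheel '[{"x":0.73,"y":-0.747,"twist":-0.147,"grip":-1},{"x":0.73,"y":-0.747,"twist":-0.147},{"x":0.73,"y":-0.747,"twist":-0.147},{"x":0.73,"y":-0.747,"twist":-0.147},{"x":0.73,"y":-0.747,"twist":-0.147},{"x":0.73,"y":-0.747,"twist":-0.147},{"x":0.73,"y":-0.747,"twist":-0.147},{"x":0.73,"y":-0.747,"twist":-0.147},{"x":0.73,"y":-0.747,"twist":-0.147},{"twist":-0.147},{"twist":-0.147},{"twist":-0.147},{"twist":-0.147},{"twist":-0.147},{"twist":-0.147},{"twist":-0.147},{},{}]'
python3 - <<'E'
from h import *
s=sense(); print(s["qpos"].round(1),s["force"],s["tool_pos"],s["tool_rot"])
c=read_camera("wrist"); w=cloud(c); save(c,'w1.png')
d=trace("level",c)
for e in d[:2]:
    p=w[e["mask"]]; p=p[p[:,2]>.028]; print(e["score"],e["point"],pca(p))
E
```

```text
[ 84.2  22.    0.5  -0.  -68.4 -14.8] [-0.00156     0.0216025  -0.20991552] [0.22001468 0.58496985 0.22253093] [ 1.79998569e+02 -8.44292097e-05 -2.06124292e+01]
0.85 [521.5, 97.3] (array([0.2157, 0.293 ]), array([0.028, 0.202]), -1.71, np.float64(0.0341))invalid input
```

```bash
python3 -m handwheel '[{"x":0.73,"y":-0.747,"z":0,"twist":-0.147,"grip":-1},{"x":0.73,"y":-0.747,"z":0,"twist":-0.147,"grip":-1},{"x":0.73,"y":-0.747,"z":0,"twist":-0.147,"grip":-1},{"x":0.73,"y":-0.747,"z":0,"twist":-0.147,"grip":-1},{"x":0.73,"y":-0.747,"z":0,"twist":-0.147,"grip":-1},{"x":0.73,"y":-0.747,"z":0,"twist":-0.147,"grip":-1},{"x":0.73,"y":-0.747,"z":0,"twist":-0.147,"grip":-1},{"x":0.73,"y":-0.747,"z":0,"twist":-0.147,"grip":-1},{"x":0.73,"y":-0.747,"z":0,"twist":-0.147,"grip":-1},{"x":0,"y":0,"z":0,"twist":-0.147,"grip":-1},{"x":0,"y":0,"z":0,"twist":-0.147,"grip":-1},{"x":0,"y":0,"z":0,"twist":-0.147,"grip":-1},{"x":0,"y":0,"z":0,"twist":-0.147,"grip":-1},{"x":0,"y":0,"z":0,"twist":-0.147,"grip":-1},{"x":0,"y":0,"z":0,"twist":-0.147,"grip":-1},{"x":0,"y":0,"z":0,"twist":-0.147,"grip":-1},{"x":0,"y":0,"z":0,"twist":0,"grip":-1},{"x":0,"y":0,"z":0,"twist":0,"grip":-1}]'
python3 - <<'E'
from h import *
s=sense(); print(s["qpos"].round(1),s["force"],s["tool_pos"],s["tool_rot"])
c=read_camera("wrist"); w=cloud(c); save(c,'w1.png')
d=trace("level",c)
for e in d[:2]:
    p=w[e["mask"]]; p=p[p[:,2]>.028]; print(e["score"],e["point"],pca(p))
E
```

```text
time: 2.8
tool_pos: [0.4828, 0.316, 0.2226]
tool_rot: [-180.0, 0.0, -155.2]
force: [-0.5, -0.1, -0.4]
opening: 1.003
grasp_force: 0.0
[  49.3   17.4   -6.5    0.   -66.1 -114.5] [-0.50570372 -0.14817643 -0.43109109] [0.48283555 0.31604979 0.22259184] [-1.79997701e+02  3.47180447e-03 -1.55193789e+02]
0.64 [334.5, 24.8] (array([0.2952, 0.2903]), array([0.027, 0.044]), -0.66, np.float64(0.034))
0.57 [285.7, 179.6] (array([0.4762, 0.3136]), array([0.189, 0.026]), 24.8, np.float64(0.0345))
```

```bash
python3 -m handwheel '[{"x":0,"y":0,"z":-1,"twist":0,"grip":-1},{"x":0,"y":0,"z":-1,"twist":0,"grip":-1},{"x":0,"y":0,"z":-1,"twist":0,"grip":-1},{"x":0,"y":0,"z":-1,"twist":0,"grip":-1},{"x":0,"y":0,"z":-0.7,"twist":0,"grip":-1},{"x":0,"y":0,"z":-0.4,"twist":0,"grip":-1},{"x":0,"y":0,"z":-0.24,"twist":0,"grip":-1},{"x":0,"y":0,"z":0,"twist":0,"grip":-1},{"x":0,"y":0,"z":0,"twist":0,"grip":1},{"x":0,"y":0,"z":0,"twist":0,"grip":1},{"x":0,"y":0,"z":0,"twist":0,"grip":1},{"x":0,"y":0,"z":0,"twist":0,"grip":1},{"x":0,"y":0,"z":0,"twist":0,"grip":1},{"x":0,"y":0,"z":0,"twist":0,"grip":1},{"x":0,"y":0,"z":0,"twist":0,"grip":1},{"x":0,"y":0,"z":0,"twist":0,"grip":1}]' 25
python3 -m handwheel '[{"x":0,"y":0,"z":0.6,"twist":0,"grip":1},{"x":0,"y":0,"z":1,"twist":0,"grip":1},{"x":0,"y":0,"z":1,"twist":0,"grip":1},{"x":0,"y":0,"z":1,"twist":0,"grip":1},{"x":0,"y":0,"z":1,"twist":0,"grip":1},{"x":0,"y":0,"z":0,"twist":0,"grip":1}]'
```

```text
time: 4.5
tool_pos: [0.4828, 0.316, 0.0089]
tool_rot: [-180.0, -0.0, -155.4]
force: [-0.2, 0.3, 0.9]
opening: 0.353
grasp_force: 0.0
time: 5.1
tool_pos: [0.4854, 0.3182, 0.1992]
tool_rot: [179.8, 0.7, -155.3]
force: [1.3, 1.2, -2.0]
opening: 0.296
grasp_force: 25.0
```

The fingers only closed as the lift began, so I check the hold with a picture.

```bash
python3 - <<'E'
from h import *
s=sense(); print(s["tool_pos"],s["force"],s["grasp_force"],s["wrist_torque"])
c=read_camera("wrist"); w=cloud(c); save(c,'w2.png'); b=read_camera("scene")
cv2.imwrite('pics/w2s.png',np.hstack([cv2.resize(c["img"],(400,300)),cv2.resize(b["img"][170:350,290:530],(400,300))])[:,:,::-1])
for n,k in(("w",c),("s",b)):
    w=cloud(k)
    for d in trace("level",k)[:2]:
        p=w[d["mask"]]; p=p[np.isfinite(p[:,0])]
        print(n,d["score"],d["point"],np.nanmedian(p,0).round(3))
        p=p[np.abs(p[:,2]-np.median(p[:,2]))<.03]
        a=np.radians(24.7); t=(p[:,:2]-[.483,.316])@[np.cos(a),np.sin(a)]
        # top profile
        for lo in np.arange(-.1,.1,.025):
            q=p[(t>=lo)&(t<lo+.025)]
            if len(q)>5: print('  ',round(lo,3),np.percentile(q[:,2],[50,90]).round(4),len(q))
E
```

```text
[0.48537733 0.31816349 0.19916607] [ 1.25886294  1.19956481 -2.04692017] 24.990062713623047 [ 0.17095995 -0.27543048  0.00370116]
w 0.82 [334.3, 18.2] [0.31  0.292 0.033]
w 0.67 [282.1, 168.6] [0.439 0.296 0.213]
   -0.1 [0.2122 0.2132] 2860
   -0.075 [0.2125 0.2133] 2934
   -0.05 [0.213  0.2139] 2592
   -0.025 [0.2138 0.215 ] 2281
   -0.0 [0.2148 0.2156] 664
   0.025 [0.2146 0.2163] 600
s 0.8 [380.1, 290.3] [0.537 0.339 0.212]
   -0.025 [0.2113 0.2132] 48
   -0.0 [0.2114 0.2137] 131
   0.025 [0.2126 0.2145] 136
   0.05 [0.2128 0.2155] 159
   0.075 [0.2128 0.2149] 159
s 0.69 [438.9, 215.9] [0.173 0.304 0.035]
```

View pics/w2s.png

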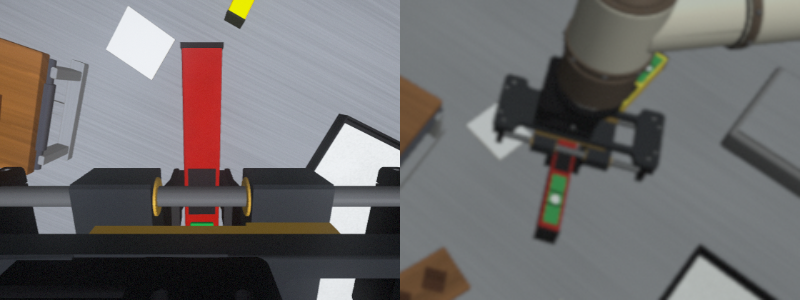

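The level is held centrally and nearly flat, with its underside about 19 mm below the TCP. Carrying it over the shelf.

```bash
python3 -m handwheel '[{"x":0.184,"y":-0.8725,"z":0,"twist":0.125,"grip":1},{"x":0.184,"y":-0.8725,"z":0,"twist":0.125,"grip":1},{"x":0.184,"y":-0.8725,"z":0,"twist":0.125,"grip":1},{"x":0.184,"y":-0.8725,"z":0,"twist":0.125,"grip":1},{"x":0.184,"y":-0.8725,"z":0,"twist":0.125,"grip":1},{"x":0.184,"y":-0.8725,"z":0,"twist":0.125,"grip":1},{"x":0.184,"y":-0.8725,"z":0,"twist":0.125,"grip":1},{"x":0.184,"y":-0.8725,"z":0,"twist":0.125,"grip":1},{"x":0.184,"y":-0.8725,"z":0,"twist":0.125,"grip":1},{"x":0.184,"y":-0.8725,"z":0,"twist":0.125,"grip":1},{"x":0,"y":0,"z":0,"twist":0,"grip":1},{"x":0,"y":0,"z":0,"twist":0,"grip":1},{"x":0,"y":0,"z":0,"twist":0,"grip":1},{"x":0,"y":0,"z":0,"twist":0,"grip":1}]'
python3 - <<'E'
from h import *
s=sense(); print(s["tool_pos"],s["tool_rot"],s["force"],s["qpos"].round(1))
c=read_camera("wrist"); w=cloud(c); save(c,'w3.png'); hsv=cv2.cvtColor(c["img"],cv2.COLOR_RGB2HSV)
for q in("level","shelf_mark","foot_grip"):
  for d in trace(q,c)[:2]:
    p=w[d["mask"]]; p=p[np.isfinite(p[:,0])]; print(q,d["score"],d["point"],pca(p))
    if q=="level": p=p[p[:,2]>.19]; print(pca(p))
o=(hsv[...,0]<15)&(hsv[...,1]>180)&(w[...,2]>.10)&(w[...,2]<.16)&(np.hypot(w[...,0]-.576,w[...,1]+.212)<.05)
print('orange',pca(w[o]),o.sum()); o&=w[...,2]>.136; print(pca(w[o]),o.sum())
np.savez('w3.npz',img=c["img"],w=w)
E
```

```text
time: 6.7
tool_pos: [0.556, -0.0321, 0.1923]
tool_rot: [179.9, 0.0, -83.7]
force: [-0.9, 0.2, -3.3]
opening: 0.298
grasp_force: 25.0
[ 0.55604224 -0.03211152  0.1923128 ] [ 1.79925357e+02  2.12400528e-03 -8.36976066e+01] [-0.89603755  0.23192275 -3.29819251] [ 13.4  16.9 -11.8  -0.  -61.4  -7.1]
level 0.87 [285.7, 167.7] (array([ 0.565 , -0.0667]), array([0.037, 0.13 ]), -83.96, np.float64(0.2067))
(array([ 0.56  , -0.0673]), array([0.027, 0.13 ]), -83.93, np.float64(0.2067))
shelf_mark 0.55 [309.6, 115.2] (array([ 0.5593, -0.0722]), array([0.212, 0.297]), -84.01, np.float64(0.0847))Traceback (most recent call last):
  File "<stdin>", line 9, in <module>
  File "h.py", line 14, in pca
    c=(P[:,:2].max(0)+P[:,:2].min(0))/2
       ~~~~~~~~~~~^^^
    return umr_maximum(a, axis, None, out, keepdims, initial, where)
ValueError: zero-size array to reduction operation maximum which has no identity
```

View pics/w3.png

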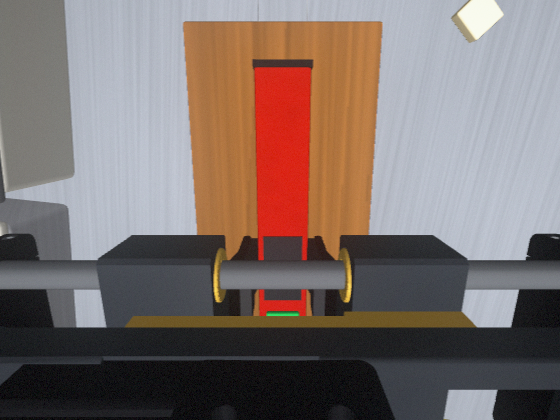

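The wrist picture shows the level over the middle of the shelf (columns 255-312), hiding the stripe, with the shelf's foot end at row 22. Next: compare the shelf's edges with the level axis.

```bash
python3 - <<'E'
import numpy as np
from h import *
z=np.load('w3.npz'); w=z["w"]
m=(w[...,2]>.072)&(w[...,2]<.105); 
a=np.radians(96.3); u=np.array([np.cos(a),np.sin(a)]); n=np.array([u[1],-u[0]])
L=(w[...,2]>.195)&(w[...,2]<.215)
for r in (30,60,100,140,180,220):
    p=w[r][m[r]][:,:2]; q=w[r][L[r]][:,:2]
    o=np.array([.556,-.032]); 
    t=(p-o)@n; print(r,'along',np.mean((p-o)@u).round(4),'lat',t.min().round(4),t.max().round(4),((t.min()+t.max())/2).round(4), 'level', ((q-o)@n).mean().round(4) if len(q) else '', ((q-o)@u).mean().round(4) if len(q) else '')
p=w[20:28,184:380][m[20:28,184:380]]; print('foot end along',((p[:,:2]-o)@u).min())
p=w[55:75,255:312]; p=p[p[...,2]>.19]; print('level end',((p[:,:2]-o)@u).min(), np.median(p[:,2]))
p=w[m]; A=np.c_[(p[:,:2]-o)@u,(p[:,:2]-o)@n,np.ones(len(p))]; print('plane',np.linalg.lstsq(A,p[:,2],rcond=None)[0])
E
```

```text
Traceback (most recent call last):
FileNotFoundError: [Errno 2] No such file or directory: 'w3.npz'
```

```bash
python3 - <<'E'
import numpy as np
from h import *
c=read_camera("wrist"); w=cloud(c)
m=(w[...,2]>.072)&(w[...,2]<.105); 
a=np.radians(96.3); u=np.array([np.cos(a),np.sin(a)]); n=np.array([u[1],-u[0]])
L=(w[...,2]>.195)&(w[...,2]<.215); o=np.array([.556,-.032]); 
for r in (30,60,100,140,180,220):
    p=w[r][m[r]][:,:2]; q=w[r][L[r]][:,:2]
    t=(p-o)@n; print(r,'along',np.mean((p-o)@u).round(4),'lat',t.min().round(4),t.max().round(4),((t.min()+t.max())/2).round(4), 'level', ((q-o)@n).mean().round(4) if len(q) else '', ((q-o)@u).mean().round(4) if len(q) else '')
p=w[20:28,184:380][m[20:28,184:380]]; print('foot end along',((p[:,:2]-o)@u).min())
p=w[55:75,255:312]; p=p[p[...,2]>.19]; print('level end',((p[:,:2]-o)@u).min(), np.median(p[:,2]))
p=w[m]; A=np.c_[(p[:,:2]-o)@u,(p[:,:2]-o)@n,np.ones(len(p))]; print('plane',np.linalg.lstsq(A,p[:,2],rcond=None)[0])
E
```

```text
30 along -0.1476 lat -0.0796 0.2254 0.0729 level  
60 along -0.1255 lat -0.0792 0.2276 0.0742 level 0.0002 -0.0999
100 along -0.0945 lat -0.0787 0.231 0.0761 level 0.0004 -0.0832
140 along -0.0617 lat -0.0794 0.235 0.0778 level 0.0008 -0.0653
180 along -0.027 lat -0.0791 0.2393 0.0801 level 0.0005 -0.0462
220 along 0.0103 lat -0.0793 0.2662 0.0935 level 0.0005 -0.0258
foot end along -0.15791458167987238
level end -0.10061786134674634 0.20735011036010287
plane [ 0.03320044 -0.0021718   0.08704896]
```

Lateral alignment is within 1 mm. Lowering.

```bash
python3 -m handwheel '[{"x":0,"y":0,"z":-0.6,"twist":0,"grip":1},{"x":0,"y":0,"z":-0.6,"twist":0,"grip":1},{"x":0,"y":0,"z":-0.4,"twist":0,"grip":1},{"x":0,"y":0,"z":-0.25,"twist":0,"grip":1},{"x":0,"y":0,"z":-0.1,"twist":0,"grip":1},{"x":0,"y":0,"z":0,"twist":0,"grip":1},{"x":0,"y":0,"z":0,"twist":0,"grip":1}]'
python3 -m handwheel '[{"x":0,"y":0,"z":-0.05,"twist":0,"grip":1},{"x":0,"y":0,"z":0,"twist":0,"grip":1}]'
```

```text
time: 7.65
tool_pos: [0.5572, -0.0328, 0.1159]
tool_rot: [-179.9, -0.0, -83.7]
force: [0.4, -0.4, -2.2]
opening: 0.296
grasp_force: 25.0
time: 7.85
tool_pos: [0.5566, -0.0329, 0.1133]
tool_rot: [-180.0, 0.0, -83.8]
force: [0.7, -0.3, -2.2]
opening: 0.292
grasp_force: 25.0
```

```bash
python3 -m handwheel '[{"x":0,"y":0,"z":-0.05,"twist":0,"grip":1},{"x":0,"y":0,"z":0,"twist":0,"grip":1}]'
python3 -m handwheel '[{"x":0,"y":0,"z":-0.04,"twist":0,"grip":1},{"x":0,"y":0,"z":0,"twist":0,"grip":1}]'
python3 -m handwheel '[{"x":0,"y":0,"z":-0.04,"twist":0,"grip":1},{"x":0,"y":0,"z":0,"twist":0,"grip":1}]'
```

```text
time: 8.05
tool_pos: [0.5563, -0.033, 0.1108]
tool_rot: [180.0, 0.0, -83.8]
force: [0.3, 0.5, -2.6]
opening: 0.297
grasp_force: 25.0
time: 8.25
tool_pos: [0.5563, -0.033, 0.1091]
tool_rot: [180.0, 0.0, -83.8]
force: [-0.4, -0.2, -3.5]
opening: 0.298
grasp_force: 25.0
time: 8.45
tool_pos: [0.5564, -0.0329, 0.1076]
tool_rot: [180.0, 0.0, -83.8]
force: [0.9, 1.0, -1.9]
opening: 0.293
grasp_force: 25.0
```

```bash
python3 -m handwheel '[{"x":0,"y":0,"z":-0.03,"twist":0,"grip":1},{"x":0,"y":0,"z":0,"twist":0,"grip":1}]'
python3 -m handwheel '[{"x":0,"y":0,"z":-0.03,"twist":0,"grip":1},{"x":0,"y":0,"z":0,"twist":0,"grip":1}]'
```

```text
time: 8.65
tool_pos: [0.5566, -0.033, 0.1068]
tool_rot: [-180.0, -0.0, -83.7]
force: [-1.0, -0.1, -0.6]
opening: 0.298
grasp_force: 25.0
time: 8.85
tool_pos: [0.5568, -0.0331, 0.1059]
tool_rot: [-180.0, -0.0, -83.7]
force: [-1.2, -1.1, 0.9]
opening: 0.294
grasp_force: 25.0
```

Weight is on the shelf. Release and lift away, then move toward the handle.

```bash
python3 -m handwheel '[{"x":0,"y":0,"z":0,"twist":0,"grip":0.2},{"x":0,"y":0,"z":0,"twist":0,"grip":0},{"x":0,"y":0,"z":0,"twist":0,"grip":0},{"x":0,"y":0,"z":0,"twist":0,"grip":0},{"x":0,"y":0,"z":0,"twist":0,"grip":0},{"x":0,"y":0,"z":0.3,"twist":0,"grip":0},{"x":0,"y":0,"z":0.6,"twist":0,"grip":0},{"x":0,"y":0,"z":1,"twist":0,"grip":0},{"x":0,"y":0,"z":1,"twist":0,"grip":0},{"x":0.04,"y":-0.6,"z":0,"twist":0,"grip":0},{"x":0.04,"y":-0.6,"z":0,"twist":0,"grip":0},{"x":0,"y":0,"z":0,"twist":0,"grip":0},{"x":0,"y":0,"z":0,"twist":0,"grip":0},{"x":0,"y":0,"z":0,"twist":0,"grip":0}]'
python3 - <<'E'
from h import *
b=read_camera("scene"); c=read_camera("wrist")
save(b,'s4.png'); w=cloud(c); hsv=cv2.cvtColor(c["img"],cv2.COLOR_RGB2HSV)
o=(hsv[...,0]<15)&(hsv[...,1]>180)&(w[...,2]>.10)&(w[...,2]<.16)&(np.hypot(w[...,0]-.576,w[...,1]+.212)<.05)
print('orange',o.sum()); 
if o.any(): print(pca(w[o]))
o&=w[...,2]>.138
if o.any(): print(pca(w[o]),o.sum())
w=cloud(b)
for d in trace("level",b)[:2]: 
    p=w[d["mask"]];p=p[p[:,2]>.115]; print(d["score"],d["point"],pca(p) if len(p)>20 else '')
cv2.imwrite('pics/m4.png',np.hstack([cv2.resize(c["img"],(400,300)),cv2.resize(b["img"][160:280,160:320],(400,300),interpolation=cv2.INTER_CUBIC)])[:,:,::-1])
E
```

```text
time: 10.25
tool_pos: [0.5596, -0.0805, 0.2216]
tool_rot: [-180.0, 0.0, -83.7]
force: [-0.6, 0.1, -0.4]
opening: 0.501
grasp_force: 0.0
orange 354
(array([ 0.5761, -0.2142]), array([0.013, 0.049]), -67.65, np.float64(0.1404))
(array([ 0.5761, -0.2142]), array([0.013, 0.049]), -67.68, np.float64(0.1411)) 252
0.94 [249.8, 222.8] (array([ 0.5563, -0.0322]), array([0.029, 0.202]), -83.82, np.float64(0.1214))
0.59 [423.4, 229.1]
```

View pics/m4.png

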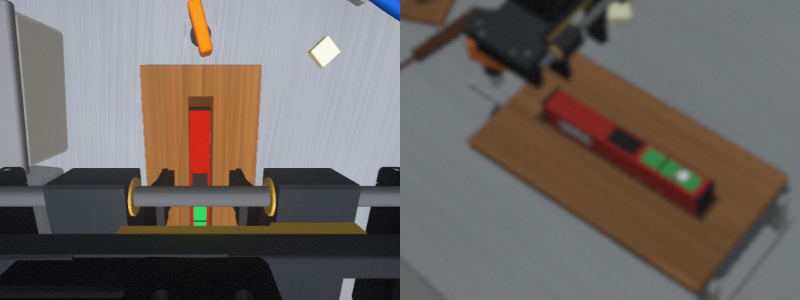

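The level lies on the stripe and is released, pad and vial up, with the vial at the hinge end. The bubble is off towards the hinge. Handle at (0.576, -0.213), bar along -67.7°. Moving to grip it, and measuring the bubble.

```bash
python3 -m handwheel '[{"x":0.083,"y":-0.66,"z":0,"twist":0.07,"grip":0},{"x":0.083,"y":-0.66,"z":0,"twist":0.07,"grip":0},{"x":0.083,"y":-0.66,"z":0,"twist":0.07,"grip":0},{"x":0.083,"y":-0.66,"z":0,"twist":0.069,"grip":0},{"x":0.083,"y":-0.66,"z":0,"twist":0,"grip":0},{"x":0,"y":0,"z":0,"twist":0,"grip":0},{"x":0,"y":0,"z":-0.8,"twist":0,"grip":0},{"x":0,"y":0,"z":-0.8,"twist":0,"grip":0},{"x":0,"y":0,"z":-0.7,"twist":0,"grip":0},{"x":0,"y":0,"z":-0.49,"twist":0,"grip":0},{"x":0,"y":0,"z":0,"twist":0,"grip":0},{"x":0,"y":0,"z":0,"twist":0,"grip":0}]'
cat >> h.py <<'E'
def bubble(C=np.array([.5563,-.0322]),yaw=96.25,cams=("scene","top")):
    a=np.radians(yaw); u=np.array([np.cos(a),np.sin(a)]); n=np.array([-u[1],u[0]])
    out={}
    for k in cams:
        c=read_camera(k); w=cloud(c); im=c["img"].astype(float)
        # project a fine grid on level top plane; read brightness of red channel vs along
        K=np.array(c["intrinsics"]); Rm=rot(c); P=np.array(c["position"])
        prof=[]; s=np.arange(-.04,.1201,.001)
        for t in s:
            v=[]
            for l in (-.004,0,.004):
                X=np.r_[C+u*t+n*l,.1225]; q=(X-P)@Rm; x,y=K[0,0]*q[0]/q[2]+K[0,2],K[1,1]*q[1]/q[2]+K[1,2]
                v.append(cv2.getRectSubPix(c["img"],(1,1),(float(x),float(y)))[0,0])
            prof.append(np.mean(v,0))
        prof=np.array(prof,float); g=(prof[:,1]>prof[:,0]*1.25); 
        blue=np.minimum(prof[:,0],prof[:,2])
        vi=s[((prof[:,1]>1.25*prof[:,0])&(prof[:,1]>60))]; 
        lo,hi=vi.min(),vi.max(); sel=(s>lo+.004)&(s<hi-.004)
        wt=np.clip(blue-np.median(blue[sel])-20,0,None)*sel
        out[k]=(round(lo,3),round(hi,3),'mid',round((lo+hi)/2,4),'bub',round(float((wt*s).sum()/max(wt.sum(),1)),4),'off',round(float((wt*s).sum()/max(wt.sum(),1)-(lo+hi)/2),4))
    return out
E
python3 -c "
from h import *
print(bubble())"
```

```text
time: 11.6
tool_pos: [0.5767, -0.2124, 0.1102]
tool_rot: [180.0, -0.0, -67.7]
force: [1.1, -1.5, 0.3]
opening: 0.501
grasp_force: 0.0
{'scene': (np.float64(0.027), np.float64(0.089), 'mid', np.float64(0.058), 'bub', 0.0717, 'off', 0.0137), 'top': (np.float64(0.035), np.float64(0.09), 'mid', np.float64(0.0625), 'bub', 0.073, 'off', 0.0105)}
```

Bubble is off by about 14 mm, so roughly 1.9 rad of turn is needed. Grip, and turn 1.5 rad first.

```bash
python3 -m handwheel '[{"x":0,"y":0,"z":0,"twist":0,"grip":1},{"x":0,"y":0,"z":0,"twist":0,"grip":1},{"x":0,"y":0,"z":0,"twist":0,"grip":1},{"x":0,"y":0,"z":0,"twist":0,"grip":1},{"x":0,"y":0,"z":0,"twist":0,"grip":1},{"x":0,"y":0,"z":0,"twist":0,"grip":1},{"x":0,"y":0,"z":0,"twist":0,"grip":1},{"x":0,"y":0,"z":0,"twist":0,"grip":1},{"x":0,"y":0,"z":0,"twist":0,"grip":1}]' 40
python3 -m handwheel '[{"x":0,"y":0,"z":0,"twist":-0.1,"grip":1},{"x":0,"y":0,"z":0,"twist":-0.1,"grip":1},{"x":0,"y":0,"z":0,"twist":-0.1,"grip":1},{"x":0,"y":0,"z":0,"twist":-0.1,"grip":1},{"x":0,"y":0,"z":0,"twist":0,"grip":1}]'
```

```text
time: 12.6
tool_pos: [0.576, -0.2131, 0.1099]
tool_rot: [180.0, -0.0, -67.8]
force: [-1.9, -1.1, 2.4]
opening: 0.159
grasp_force: 40.0
time: 13.1
tool_pos: [0.5763, -0.2131, 0.1099]
tool_rot: [-180.0, -0.0, -90.7]
force: [-1.3, -0.9, 1.6]
opening: 0.154
grasp_force: 40.0
```

```bash
python3 -m handwheel '[{"x":0,"y":0,"z":0,"twist":-0.1,"grip":1},{"x":0,"y":0,"z":0,"twist":-0.1,"grip":1},{"x":0,"y":0,"z":0,"twist":-0.1,"grip":1},{"x":0,"y":0,"z":0,"twist":-0.1,"grip":1},{"x":0,"y":0,"z":0,"twist":-0.1,"grip":1},{"x":0,"y":0,"z":0,"twist":-0.1,"grip":1},{"x":0,"y":0,"z":0,"twist":-0.1,"grip":1},{"x":0,"y":0,"z":0,"twist":-0.1,"grip":1},{"x":0,"y":0,"z":0,"twist":-0.1,"grip":1},{"x":0,"y":0,"z":0,"twist":-0.1,"grip":1},{"x":0,"y":0,"z":0,"twist":-0.1,"grip":1},{"x":0,"y":0,"z":0,"twist":0,"grip":1},{"x":0,"y":0,"z":0,"twist":0,"grip":1},{"x":0,"y":0,"z":0,"twist":0,"grip":1},{"x":0,"y":0,"z":0,"twist":0,"grip":1},{"x":0,"y":0,"z":0,"twist":0,"grip":1},{"x":0,"y":0,"z":0,"twist":0,"grip":1},{"x":0,"y":0,"z":0,"twist":0,"grip":1},{"x":0,"y":0,"z":0,"twist":0,"grip":1}]'
python3 -m handwheel '[{"x":0,"y":0,"z":0,"twist":0,"grip":1},{"x":0,"y":0,"z":0,"twist":0,"grip":1},{"x":0,"y":0,"z":0,"twist":0,"grip":1},{"x":0,"y":0,"z":0,"twist":0,"grip":1},{"x":0,"y":0,"z":0,"twist":0,"grip":1},{"x":0,"y":0,"z":0,"twist":0,"grip":1},{"x":0,"y":0,"z":0,"twist":0,"grip":1},{"x":0,"y":0,"z":0,"twist":0,"grip":1},{"x":0,"y":0,"z":0,"twist":0,"grip":1},{"x":0,"y":0,"z":0,"twist":0,"grip":1}]'
python3 -c "
from h import *
print(bubble())"
```

```text
time: 15.0
tool_pos: [0.5766, -0.2134, 0.1099]
tool_rot: [-179.9, 0.0, -153.7]
force: [0.2, -4.8, 1.3]
opening: 0.157
grasp_force: 40.0
time: 16.0
tool_pos: [0.5765, -0.2134, 0.1099]
tool_rot: [-179.9, 0.0, -153.7]
force: [0.6, -5.4, 0.6]
opening: 0.159
grasp_force: 40.0
{'scene': (np.float64(0.027), np.float64(0.089), 'mid', np.float64(0.058), 'bub', 0.0607, 'off', 0.0027), 'top': (np.float64(0.034), np.float64(0.091), 'mid', np.float64(0.0625), 'bub', 0.0635, 'off', 0.001)}
```

```bash
python3 -m handwheel '[{"x":0,"y":0,"z":0,"twist":-0.1,"grip":1},{"x":0,"y":0,"z":0,"twist":-0.1,"grip":1},{"x":0,"y":0,"z":0,"twist":-0.08,"grip":1},{"x":0,"y":0,"z":0,"twist":0,"grip":1},{"x":0,"y":0,"z":0,"twist":0,"grip":1},{"x":0,"y":0,"z":0,"twist":0,"grip":0},{"x":0,"y":0,"z":0,"twist":0,"grip":0},{"x":0,"y":0,"z":0,"twist":0,"grip":0},{"x":0,"y":0,"z":0,"twist":0,"grip":0},{"x":0,"y":0,"z":0,"twist":0,"grip":0},{"x":0,"y":0,"z":0,"twist":0,"grip":0},{"x":0,"y":0,"z":0.6,"twist":0,"grip":0},{"x":0,"y":0,"z":0.8,"twist":0,"grip":0},{"x":0,"y":0,"z":0.8,"twist":0,"grip":0},{"x":0,"y":0,"z":0.6,"twist":0,"grip":0},{"x":0,"y":0,"z":0,"twist":0,"grip":0},{"x":0,"y":0,"z":0,"twist":0,"grip":0},{"x":0,"y":0,"z":0,"twist":0,"grip":0},{"x":0,"y":0,"z":0,"twist":0,"grip":0},{"x":0,"y":0,"z":0,"twist":0,"grip":0}]'
python3 - <<'E'
from h import *
print(bubble()); 
im=[]
for k in("scene","top"):
    c=read_camera(k); d=trace("level",c)
    w=cloud(c); e=[x for x in d if np.nanmedian(w[x["mask"]][:,1])<.1]; 
    for x in e: p=w[x["mask"]]; p=p[p[:,2]>.117]; print(k,x["point"],pca(p))
    x,y=map(int,e[0]["point"]); im.append(cv2.resize(c["img"][y-40:y+40,x-40:x+40],(400,400),interpolation=cv2.INTER_CUBIC))
cv2.imwrite('pics/b5.png',np.hstack(im)[:,:,::-1])
E
```

```text
time: 18.1
tool_pos: [0.5758, -0.2129, 0.2207]
tool_rot: [180.0, -0.1, -169.8]
force: [-0.4, -0.2, -0.0]
opening: 0.499
grasp_force: 0.0
{'scene': (np.float64(0.027), np.float64(0.09), 'mid', np.float64(0.0585), 'bub', 0.0592, 'off', 0.0007), 'top': (np.float64(0.039), np.float64(0.092), 'mid', np.float64(0.0655), 'bub', 0.0617, 'off', -0.0038)}
scene [250.3, 220.5] (array([ 0.5572, -0.0317]), array([0.027, 0.204]), -83.61, np.float64(0.1247))
top [256.4, 173.4] (array([0.5501, 0.0399]), array([0.026, 0.061]), -85.09, np.float64(0.1245))
```

View pics/b5.png

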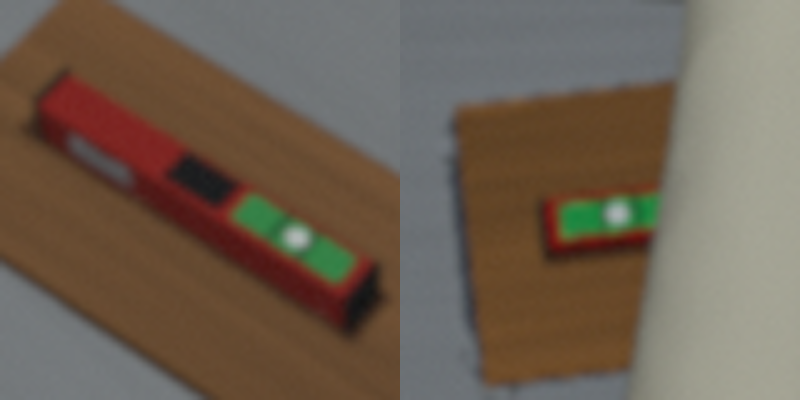

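Bubble looks centred in the scene crop (297,238 between the lines). I check it from close up with the wrist camera, fingers shut, on the way to pressing.

```bash
python3 -m handwheel '[{"x":-0.0745,"y":0.682,"z":0,"twist":0.137,"grip":1},{"x":-0.0745,"y":0.682,"z":0,"twist":0.137,"grip":1},{"x":-0.0745,"y":0.682,"z":0,"twist":0.137,"grip":1},{"x":-0.0745,"y":0.682,"z":0,"twist":0.137,"grip":1},{"x":-0.0745,"y":0.682,"z":0,"twist":0.137,"grip":1},{"x":-0.0745,"y":0.682,"z":0,"twist":0.137,"grip":1},{"x":-0.0745,"y":0.682,"z":0,"twist":0.137,"grip":1},{"x":-0.0745,"y":0.682,"z":0,"twist":0.137,"grip":1},{"x":-0.0745,"y":0.682,"z":0,"twist":0.137,"grip":1},{"x":-0.0745,"y":0.682,"z":0,"twist":0.137,"grip":1},{"x":-0.0745,"y":0.682,"z":0,"twist":0.137,"grip":1},{"x":0,"y":0,"z":0,"twist":0,"grip":1},{"x":0,"y":0,"z":0,"twist":0,"grip":1},{"x":0,"y":0,"z":0,"twist":0,"grip":1},{"x":0,"y":0,"z":0,"twist":0,"grip":1}]' 20
python3 - <<'E'
from h import *
c=read_camera("wrist"); w=cloud(c); save(c,'w6.png'); hsv=cv2.cvtColor(c["img"],cv2.COLOR_RGB2HSV)
print(bubble(cams=("wrist",)))
L=[d for d in trace("level",c)][0]; p=w[L["mask"]]; p=p[p[:,2]>.117]; print(pca(p))
m=L["mask"]&(hsv[...,2]<60)&(w[...,2]>.117)
k,l,s,ct=cv2.connectedComponentsWithStats(m.astype(np.uint8))
for i in range(1,k):
    if s[i,4]>40: print('black',s[i],ct[i].round(1),np.nanmean(w[l==i],0).round(4))
g=(hsv[...,0]>45)&(hsv[...,0]<85)&(hsv[...,1]>100)&(w[...,2]>.11); r=np.argwhere(g); print(g.sum(),r.min(0),r.max(0))
b=(c["img"].min(-1)>150)&L["mask"]; r=np.argwhere(b); print('bub',len(r),r.mean(0),r.min(0),r.max(0),np.nanmean(w[b],0))
E
```

```text
time: 19.9
tool_pos: [0.5435, 0.0863, 0.2217]
tool_rot: [180.0, -0.0, -83.5]
force: [0.2, -0.3, 0.1]
opening: 0.003
grasp_force: 0.0
{'wrist': (np.float64(0.027), np.float64(0.092), 'mid', np.float64(0.0595), 'bub', 0.061, 'off', 0.0015)}
(array([ 0.5538, -0.0044]), array([0.026, 0.147]), -83.79, np.float64(0.1243))
2014 [101   0] [419 557]
bub 159 [144.13836478 282.27672956] [137 276] [151 289] [0.5503983  0.02821396 0.12730365]
```

View pics/w6.png

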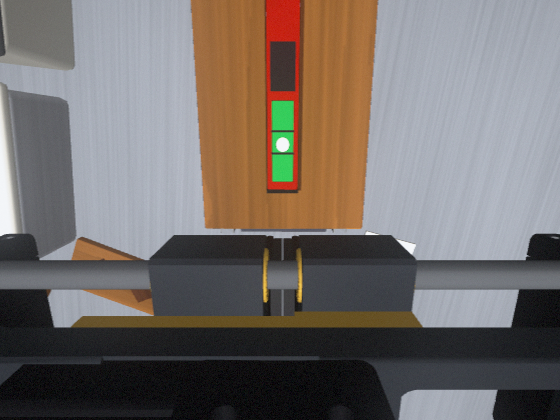

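```bash
python3 - <<'E'
from h import *
c=read_camera("wrist"); im=c["img"].astype(int); w=cloud(c)
g=im[95:190,273:278].mean(1)[:,1]; g2=im[95:190,289:293].mean(1)[:,1]
for r in range(125,160): print(r,int(g[r-95]),int(g2[r-95]),im[r,280:285].mean().round())
print(c["position"],c["orientation"])
E
```

```text
125 205 204 117.0
126 206 203 118.0
127 206 204 118.0
128 205 203 118.0
129 206 204 118.0
130 67 65 58.0
131 59 59 58.0
132 206 203 117.0
133 206 203 118.0
134 206 203 118.0
135 206 203 118.0
136 207 202 118.0
137 205 202 207.0
138 208 203 245.0
139 209 204 246.0
140 208 205 247.0
141 218 193 246.0
142 211 207 246.0
143 221 210 247.0
144 217 210 246.0
145 215 209 246.0
146 210 204 246.0
147 219 196 246.0
148 204 203 246.0
149 209 203 246.0
150 207 204 246.0
151 207 204 190.0
152 96 88 79.0
153 59 60 58.0
154 164 163 104.0
155 206 199 117.0
156 208 200 119.0
157 206 200 119.0
158 205 201 119.0
159 206 200 118.0
[0.55153176 0.01760206 0.38402222] [ 1.65466341e+02  6.50809905e-02 -1.73517922e+02]
```

Lines are at rows 130.5 and 153, bubble at 144: about 1.8 mm still towards the hinge. That is inside the lines, but I'll trim it with ~0.24 rad more.

```bash
python3 -m handwheel '[{"x":0.0745,"y":-0.682,"z":0,"twist":-0.137,"grip":0},{"x":0.0745,"y":-0.682,"z":0,"twist":-0.137,"grip":0},{"x":0.0745,"y":-0.682,"z":0,"twist":-0.137,"grip":0},{"x":0.0745,"y":-0.682,"z":0,"twist":-0.137,"grip":0},{"x":0.0745,"y":-0.682,"z":0,"twist":-0.137,"grip":0},{"x":0.0745,"y":-0.682,"z":0,"twist":-0.137,"grip":0},{"x":0.0745,"y":-0.682,"z":0,"twist":-0.137,"grip":0},{"x":0.0745,"y":-0.682,"z":0,"twist":-0.137,"grip":0},{"x":0.0745,"y":-0.682,"z":0,"twist":-0.137,"grip":0},{"x":0.0745,"y":-0.682,"z":0,"twist":-0.137,"grip":0},{"x":0.0745,"y":-0.682,"z":0,"twist":-0.137,"grip":0},{"x":0,"y":0,"z":0,"twist":0,"grip":0},{"x":0,"y":0,"z":0,"twist":0,"grip":0},{"x":0,"y":0,"z":-0.8,"twist":0,"grip":0},{"x":0,"y":0,"z":-0.8,"twist":0,"grip":0},{"x":0,"y":0,"z":-0.7,"twist":0,"grip":0},{"x":0,"y":0,"z":-0.49,"twist":0,"grip":0},{"x":0,"y":0,"z":0,"twist":0,"grip":0},{"x":0,"y":0,"z":0,"twist":0,"grip":0}]'
```

```text
time: 22.0
tool_pos: [0.5767, -0.2124, 0.1108]
tool_rot: [-180.0, 0.0, -169.6]
force: [-0.6, 0.5, 0.4]
opening: 0.497
grasp_force: 0.0
```

```bash
python3 -m handwheel '[{"x":0,"y":0,"z":0,"twist":0,"grip":1},{"x":0,"y":0,"z":0,"twist":0,"grip":1},{"x":0,"y":0,"z":0,"twist":0,"grip":1},{"x":0,"y":0,"z":0,"twist":0,"grip":1},{"x":0,"y":0,"z":0,"twist":0,"grip":1},{"x":0,"y":0,"z":0,"twist":0,"grip":1},{"x":0,"y":0,"z":0,"twist":0,"grip":1},{"x":0,"y":0,"z":0,"twist":0,"grip":1},{"x":0,"y":0,"z":0,"twist":-0.08,"grip":1},{"x":0,"y":0,"z":0,"twist":-0.08,"grip":1},{"x":0,"y":0,"z":0,"twist":-0.08,"grip":1},{"x":0,"y":0,"z":0,"twist":0,"grip":1},{"x":0,"y":0,"z":0,"twist":0,"grip":1},{"x":0,"y":0,"z":0,"twist":0,"grip":0},{"x":0,"y":0,"z":0,"twist":0,"grip":0},{"x":0,"y":0,"z":0,"twist":0,"grip":0},{"x":0,"y":0,"z":0,"twist":0,"grip":0},{"x":0,"y":0,"z":0,"twist":0,"grip":0},{"x":0,"y":0,"z":0,"twist":0,"grip":0}]' 40
python3 -m handwheel '[{"x":0,"y":0,"z":0.6,"twist":0,"grip":0},{"x":0,"y":0,"z":0.8,"twist":0,"grip":0},{"x":0,"y":0,"z":0.8,"twist":0,"grip":0},{"x":0,"y":0,"z":0.6,"twist":0,"grip":0},{"x":-0.0745,"y":0.682,"z":0,"twist":0.145,"grip":1},{"x":-0.0745,"y":0.682,"z":0,"twist":0.145,"grip":1},{"x":-0.0745,"y":0.682,"z":0,"twist":0.145,"grip":1},{"x":-0.0745,"y":0.682,"z":0,"twist":0.145,"grip":1},{"x":-0.0745,"y":0.682,"z":0,"twist":0.145,"grip":1},{"x":-0.0745,"y":0.682,"z":0,"twist":0.145,"grip":1},{"x":-0.0745,"y":0.682,"z":0,"twist":0.145,"grip":1},{"x":-0.0745,"y":0.682,"z":0,"twist":0.145,"grip":1},{"x":-0.0745,"y":0.682,"z":0,"twist":0.145,"grip":1},{"x":-0.0745,"y":0.682,"z":0,"twist":0.145,"grip":1},{"x":-0.0745,"y":0.682,"z":0,"twist":0.145,"grip":1},{"x":0,"y":0,"z":0,"twist":0.145,"grip":1},{"x":0,"y":0,"z":0,"twist":0,"grip":1},{"x":0,"y":0,"z":0,"twist":0,"grip":1},{"x":0,"y":0,"z":0,"twist":0,"grip":1},{"x":0,"y":0,"z":0,"twist":0,"grip":1}]' 20
cat >> h.py <<'E'
def wb():
    c=read_camera("wrist"); w=cloud(c); im=c["img"].astype(int)
    L=trace("level",c)[0]["mask"]; b=(im.min(-1)>150)&L; r=np.argwhere(b); print('bub rows',r.mean(0),r.min(0),r.max(0))
    cc=int(r[:,1].mean()); y0=int(r[:,0].mean())
    for s in(cc-9,cc+8):
        p=255-im[y0-30:y0+31,s:s+3].mean(1)[:,1]; print([ (i+y0-30) for i in range(61) if p[i]>110])
    p=w[L]; p=p[p[:,2]>.117]; print(pca(p))
    m=L&(im.max(-1)<55)&(w[...,2]>.117); k,l,s,ct=cv2.connectedComponentsWithStats(m.astype(np.uint8))
    for i in range(1,k):
        if s[i,4]>60: print('black',s[i],np.nanmean(w[l==i],0).round(4))
    return c
E
python3 -c "
from h import *
print(sense()['force']);wb()"
```

```text
time: 23.9
tool_pos: [0.5762, -0.2128, 0.1101]
tool_rot: [180.0, -0.0, 176.5]
force: [0.3, -0.1, -0.6]
opening: 0.486
grasp_force: 0.0
time: 25.9
tool_pos: [0.5435, 0.0866, 0.2222]
tool_rot: [180.0, -0.0, -83.9]
force: [-0.3, -0.4, 0.3]
opening: 0.004
grasp_force: 0.0
[-0.32937076 -0.36388926  0.2764334 ]
bub rows [141.80254777 281.65605096] [135 275] [149 288]
[130, 131, 152, 153]
[130, 131, 152, 153]
(array([ 0.5536, -0.0039]), array([0.026, 0.147]), -83.58, np.float64(0.1247))
```

Bubble is centred to within 0.2 mm. Now going over the pad and down.

```bash
python3 -m handwheel '[{"x":0.08,"y":-0.735,"z":0,"twist":0,"grip":1},{"x":0.08,"y":-0.735,"z":0,"twist":0,"grip":1},{"x":0.08,"y":-0.735,"z":0,"twist":0,"grip":1},{"x":0.08,"y":-0.735,"z":0,"twist":0,"grip":1},{"x":0,"y":0,"z":0,"twist":0,"grip":1},{"x":0,"y":0,"z":-0.7,"twist":0,"grip":1},{"x":0,"y":0,"z":-0.7,"twist":0,"grip":1},{"x":0,"y":0,"z":-0.5,"twist":0,"grip":1},{"x":0,"y":0,"z":-0.27,"twist":0,"grip":1},{"x":0,"y":0,"z":0,"twist":0,"grip":1},{"x":0,"y":0,"z":0,"twist":0,"grip":1}]'
python3 - <<'E'
from h import *
im=[]
c=read_camera("wrist"); b=read_camera("scene")
cv2.imwrite('pics/p7.png',np.hstack([cv2.resize(c["img"],(400,300)),cv2.resize(b["img"][160:280,170:330],(400,300),interpolation=cv2.INTER_CUBIC)])[:,:,::-1])
E
```

```text
time: 27.1
tool_pos: [0.557, -0.0302, 0.1362]
tool_rot: [-179.9, -0.0, -83.8]
force: [0.6, 0.2, 0.7]
opening: 0.007
grasp_force: 0.0
```

View pics/p7.png

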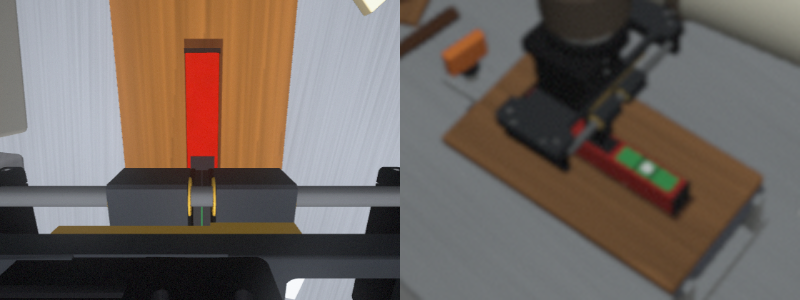

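The closed fingers are over the black pad, and the bubble is still between the lines (scene crop 647,168). Pressing down in small steps.

```bash
python3 -m handwheel '[{"x":0,"y":0,"z":-0.1,"twist":0,"grip":1},{"x":0,"y":0,"z":-0.1,"twist":0,"grip":1},{"x":0,"y":0,"z":0,"twist":0,"grip":1}]'
python3 -m handwheel '[{"x":0,"y":0,"z":-0.04,"twist":0,"grip":1},{"x":0,"y":0,"z":0,"twist":0,"grip":1},{"x":0,"y":0,"z":0,"twist":0,"grip":1}]'
```

```text
time: 27.5
tool_pos: [0.5558, -0.0305, 0.1269]
tool_rot: [179.9, 0.0, -83.8]
force: [0.2, -0.1, -0.5]
opening: 0.004
grasp_force: 0.0
time: 27.8
tool_pos: [0.5563, -0.0305, 0.1257]
tool_rot: [-180.0, -0.0, -83.8]
force: [0.1, -1.0, 0.3]
opening: 0.006
grasp_force: 0.0
```

```bash
python3 -m handwheel '[{"x":0,"y":0,"z":-0.03,"twist":0,"grip":1},{"x":0,"y":0,"z":0,"twist":0,"grip":1},{"x":0,"y":0,"z":0,"twist":0,"grip":1}]'
```

```text
time: 28.1
tool_pos: [0.5563, -0.0305, 0.1246]
tool_rot: [-180.0, 0.0, -83.8]
force: [-0.7, -0.2, 0.0]
opening: 0.007
grasp_force: 0.0
```

```bash
python3 -m handwheel '[{"x":0,"y":0,"z":-0.03,"twist":0,"grip":1},{"x":0,"y":0,"z":0,"twist":0,"grip":1},{"x":0,"y":0,"z":0,"twist":0,"grip":1}]'
```

```text
time: 28.4
tool_pos: [0.5565, -0.0305, 0.1242]
tool_rot: [-180.0, -0.0, -83.8]
force: [-2.3, 0.1, 4.9]
opening: 0.007
grasp_force: 2.6
```

```bash
python3 -m handwheel '[{"x":0,"y":0,"z":-0.02,"twist":0,"grip":1},{"x":0,"y":0,"z":0,"twist":0,"grip":1},{"x":0,"y":0,"z":0,"twist":0,"grip":1}]'
```

```text
time: 28.7
tool_pos: [0.5566, -0.0306, 0.124]
tool_rot: [-179.9, -0.0, -83.8]
force: [-3.0, 0.5, 7.7]
opening: 0.005
grasp_force: 4.2
```

```bash
python3 -m handwheel '[{"x":0,"y":0,"z":-0.014,"twist":0,"grip":1},{"x":0,"y":0,"z":0,"twist":0,"grip":1},{"x":0,"y":0,"z":0,"twist":0,"grip":1},{"x":0,"y":0,"z":0,"twist":0,"grip":1},{"x":0,"y":0,"z":0,"twist":0,"grip":1},{"x":0,"y":0,"z":0,"twist":0,"grip":1},{"x":0,"y":0,"z":0,"twist":0,"grip":1},{"x":0,"y":0,"z":0,"twist":0,"grip":1},{"x":0,"y":0,"z":0,"twist":0,"grip":1},{"x":0,"y":0,"z":0,"twist":0,"grip":1},{"x":0,"y":0,"z":0,"twist":0,"grip":1},{"x":0,"y":0,"z":0,"twist":0,"grip":1},{"x":0,"y":0,"z":0,"twist":0,"grip":1},{"x":0,"y":0,"z":0,"twist":0,"grip":1},{"x":0,"y":0,"z":0,"twist":0,"grip":1}]'
python3 - <<'E'
from h import *
f=[]
for i in range(4): print(bubble(cams=("scene",))); f.append(sense()["force"])
print(np.array(f).round(1))
b=read_camera("scene"); cv2.imwrite('pics/p8.png',cv2.resize(b["img"][180:270,200:320],(800,600),interpolation=cv2.INTER_CUBIC)[:,:,::-1])
E
```

```text
time: 30.2
tool_pos: [0.5567, -0.0306, 0.1239]
tool_rot: [-179.9, -0.0, -83.8]
force: [-4.3, 1.7, 11.0]
opening: 0.003
grasp_force: 5.2
{'scene': (np.float64(0.027), np.float64(0.09), 'mid', np.float64(0.0585), 'bub', 0.0588, 'off', 0.0003)}
{'scene': (np.float64(0.027), np.float64(0.09), 'mid', np.float64(0.0585), 'bub', 0.0588, 'off', 0.0003)}
{'scene': (np.float64(0.027), np.float64(0.09), 'mid', np.float64(0.0585), 'bub', 0.0588, 'off', 0.0003)}
{'scene': (np.float64(0.027), np.float64(0.09), 'mid', np.float64(0.0585), 'bub', 0.0588, 'off', 0.0003)}
[[-4.3  0.9  9.8]
 [-3.4  0.5 10.6]
 [-3.2  0.4  9.6]
 [-3.6  0.6 10. ]]
```

View pics/p8.png

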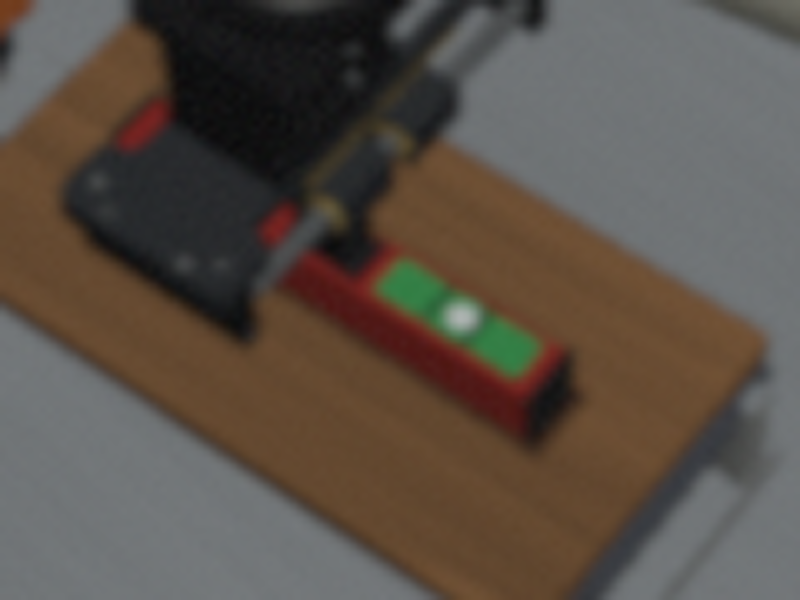

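The picture shows the fingers on the pad and the bubble at (462,318), between the lines, with a steady 10 N push. Handing in.

```bash
python3 -c "
from bench import job_done
print(job_done())"
```

```text
the job is handed in; nothing more can be done
None
```

The job is handed in at about 31 s: the red level lies released on the stripe, the foot is turned until the bubble reads about 0.3 mm off centre, and the arm is still pressing the pad at about 10 N.

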